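# Close up and stack the keyed bamboo caddy

## Robot

A 6-joint arm with a two-finger parallel gripper is mounted at the origin on the work surface. World frame = base frame: x ahead of the robot, y to its left, z up, the work surface at z = 0. Lengths are in m, angles in rad, forces in N, time in s.
With the tool pointing down it reaches from about 0.325 to 0.9 m from the base axis. Payload 6.1 kg.
Tool frame: the origin (TCP) lies at the very end of the fingers, on their centre line; the grasp point (between the pads) lies 19 mm behind it; z points along the fingers, y is the line along which they close (so a half turn about z gives the same grasp; the last joint's range is limited). The gripper opens to 87 mm and grips with 3 to 60 N. Pads are 19 mm wide; open, the fingers measure 117 mm over their backs; the gripper's body (75 mm by 190 mm) begins 51 mm behind the grasp point.
Start: joints at [1.155, 0.22, 1.526, -0, 1.395, -0.126], TCP at [0.179, 0.599, 0.223] pointing down, gripper open.
Joint ranges: [-2.98, 2.98], [-0.91, 2.08], [0.09, 2.57], [-1.24, 4.39], [0.2, 2.65], [-2.68, 2.68]. Speed limits (rad/s): [2.57, 2.57, 3.01, 3.14, 3.14, 3.14].

## Interface

Orientations are given as a rotation vector (axis times angle).
In Python, from workcell import manip gives the robot as it stands.
- The arm moves only by the tool drive_tool, never from a script. Its argument "targets" is a list that holds one entry, the list of rows, each a list of 4 numbers: the shift along the tool's x, y, z in cm, then the turn about the tool's z in degrees. A call has exactly 5 rows; each row is the pose to reach, as a shift and turn from the pose commanded when the call began, along the tool's axes at that moment; what a row does not reach only later rows make up. A row lasts 1/10 s, in which the tool goes at most 50 mm and 8.59 degrees, less where a joint would pass 70% of its speed; a pose out of reach is approached as far as the arm can. A call with a gripper value outside its range is refused whole. "jaw" is the opening in per cent of the stroke, from 0 (shut) to 100 (fully open), set as the call begins (left out, the last holds). The fingers move at their own pace and stop on an object; "squeeze" is the grip in N (left out, the last holds). Time passes only in rows, so rows that repeat a pose let the fingers close, or fill a call up. It gives the time, the measured TCP pose, the force, the opening and the grip force at its end, in the units of the state.
- manip.sense(): the state, without advancing time (a new reading comes with each control period).
- manip.snapshot(name): name is "scene" or "top"; returns the picture (480x640x3 uint8, red, green, blue); there is no depth.
- manip.get_calibration(name): a dict with "camera_matrix" (3x3 intrinsics, pixels), "distortion" ([k1, k2, p1, p2, k3] as OpenCV has them; the pictures are not rectified), "rvec" (rotation vector, rad) and "tvec" (3), from world to camera coordinates, as OpenCV has them. Camera axes: x right, y down, z forward; pixel columns grow to the right and rows downward; lengths in m; the calibration is good to about 2 mm. A picture is of the moment at which its call begins. get_calibration takes no time and is no camera call.
- manip.sign_off(): hands the job in; it is judged then, once.
The state is a dict: "t": time; "qpos": joint angles; "joint_velocities": joint speeds; "tau": joint torques, N m; "position": TCP position; "ee_rot": TCP orientation; "wrist_force": force on the tool from outside, world axes, zero at the start; "torque": the same for the moment, N m; "finger_gap": finger opening in m; "gripper_force": force on a finger pad.
Only numpy, scipy, OpenCV 4.12 (cv2) and the standard library are available. Lean on these libraries where they do the work, as an engineer would, in place of code of your own. Each camera call takes 0.05 s, during which the arm holds its last target. There are 200 camera calls.

## Task

Close up the bamboo caddy on the cabinet: first slide its front door fully shut, then set the tray on top so that its wide and narrow notches drop over the caddy's wide and narrow keys and it sits flat. Next stand the little steel screw-top tin upright in either half of the tray, and last put the lid on the tray, its notches over the tray's keys, lying flat. Leave the two remotes and the empty glass holder where they are.

Things in the scene. Friction and masses are not known exactly. Their poses are not given: they have to be found in the camera images.
- caddy: Low bamboo caddy, fixed in place. 140 deep (x) x 200 wide (y) x 70 high. Origin: centre of its underside; z up; -x is its front, towards the robot. On its flat deck at z = 70 two upright keys stand, a wide one at the +y end and a narrow one at the -y end (see their points). A sliding door with rails, reaching to x = -86, is on the front.
- door (a joint): Sliding front door of the caddy, in m. 0 = fully shut (covers the niche in the -y half of the front); grows to 0.09 as it slides along the caddy's +y. To shut it, move it along the caddy's -y by the value read. Friction about 1 N, no spring: it stays where left.
- door_pull (a point): Middle of the door's pull, 47 above the cabinet top: a block 12 wide (caddy y), 32 high (top at 63) that sticks out 38 from the door's face; this point lies 24 in front of the face. Pinch it from above across its 12 mm, along the caddy's y. Once the tray is stacked there is less room above it.
- tray: Loose open bamboo tray, about 0.32 kg. Origin: centre of its underside; z up. Floor plate 104 (x) x 180 (y), 12 thick. Walls 7 thick, outline 104 x 150, rim at z = 50. A divider 10 thick along x at y = 0, top at z = 46, is where to grip it, across y; beside it two compartments 90 (x) x 63 (y). Notches in the plate's ends, keys on the rim. Seated: underside on the caddy's deck, axes as the caddy's.
- lid: Loose flat bamboo lid, about 0.2 kg. Origin: centre of its underside; z up. Plate 104 (x) x 150 (y) x 12 thick; on its middle a bar handle 60 long (x), 14 thick (y), from z = 12 to 46: grip it from above across y. A notch in each y end. Seated: underside on the tray's rim, 50 above the tray's underside, axes as the tray's.
- tin: Small round stainless steel tin with a screw-top lid, 35 diameter, 34 high, about 70 g (varies by up to 40 percent), standing. Origin: centre of its underside; z up. It stands alone to the left or right of the caddy; the glass holder stands on the other side.
- caddy_wide_key (a point): Foot of the caddy's wide key (caddy x 0, y +83.5, z 70): 36 along x, 8 along y, 10 high, its top rounded as a lead-in.
- caddy_narrow_key (a point): Foot of the caddy's narrow key (caddy x 0, y -83.5, z 70): 18 along x, 8 along y, 10 high, its top rounded as a lead-in.
- tray_wide_notch (a point): Where the centre of the caddy's wide key comes when seated, at the tray's underside (tray x 0, y +83.5, z 0). The wide notch is 42 along x and cut 13.5 deep into the plate's +y end: about 3 play each way.
- tray_narrow_notch (a point): The same for the narrow notch (tray x 0, y -83.5, z 0): 24 along x, 13.5 deep into the -y end. The wide key does not enter it.
- tray_wide_key (a point): Foot of the tray's wide key, on its rim (tray x 0, y +71.5, z 50): 36 along x, 7 along y, 10 high, its top rounded as a lead-in.
- tray_narrow_key (a point): Foot of the tray's narrow key, on its rim (tray x 0, y -71.5, z 50): 18 along x, 7 along y, 10 high, its top rounded as a lead-in.
- lid_wide_notch (a point): Where the centre of the tray's wide key comes when seated, at the lid's underside (lid x 0, y +71.5, z 0). The wide notch is 42 along x and 10 deep into the lid's +y end: about 3 play each way.
- lid_narrow_notch (a point): The same for the lid's narrow notch (lid x 0, y -71.5, z 0): 24 along x, 10 deep into the -y end.
- glass_holder: Bystander: empty round clear-glass tealight holder, 60 across, 55 high. Origin: centre of its underside.
- silver_remote: Bystander: silver aluminium remote lying flat, 150 x 38 x 12. Origin: centre of its underside, x along its length.
- black_remote: Bystander: matte black soundbar remote lying flat, 120 x 40 x 15. Origin: centre of its underside, x along its length.
Not all that is in view belongs to the job. Leave any pink look-alike of the lid alone. What is shaped like the tray but green is not meant.

How it is judged:
By the outcome, as a careful person would: the job done as asked, in the order asked, and still so for the second after the job is handed in, with the robot touching nothing.
It also fails if it takes over 72 s, if anything falls off the work surface, if the arm or the gripper's body presses on something with over 40 N, if the wrist force passes 120 N, or if a joint passes its speed limit or range.

## Working session

There is one attempt and no reset: what is moved stays moved. The work goes in short steps, Python scripts to look and compute and a tool call to move; the robot and the scene stay as the last step left them, time stands still between calls to the robot, and variables do not carry over. Pictures are saved under pics/ and viewed, at most 10 in all, crops included, and the job is handed in when it is done.

Besides the shell and the picture viewer there is one more tool, called after "Emit:" as name(argument=value, ...), one argument or row to a line, values as JSON. drive_tool: Moves the arm, as the interface text tells. Its arguments: {"type":"object","properties":{"targets":{"type":"array","items":{"type":"array","items":{"type":"array","items":{"type":"number"}}}},"jaw":{"type":"number"},"squeeze":{"type":"number"}},"required":["targets"]}

```bash
mkdir -p pics; ls; python3 - <<'E'
from workcell import manip
import cv2
for n in("scene","top"):
    im=manip.snapshot(n); cv2.imwrite(f"pics/{n}0.png",im[:,:,::-1]); print(n,manip.get_calibration(n))
s=manip.sense();print(s)
E
```

```text
pics
scene {'camera_matrix': array([[450.34223888,   0.        , 321.27244192],
       [  0.        , 450.34223888, 249.77176097],
       [  0.        ,   0.        ,   1.        ]]), 'distortion': array([-0.01642373,  0.        ,  0.        ,  0.        ,  0.        ]), 'rvec': array([ 0.75084987,  2.59774231, -1.11349963]), 'tvec': array([ 0.45911289, -0.13937787,  1.2152294 ])}
top {'camera_matrix': array([[616.3777141 ,   0.        , 315.45063923],
       [  0.        , 616.3777141 , 247.49618066],
       [  0.        ,   0.        ,   1.        ]]), 'distortion': array([-0.15143429,  0.        ,  0.        ,  0.        ,  0.        ]), 'rvec': array([ 2.2049006 , -2.19487458,  0.04838808]), 'tvec': array([-0.02344545,  0.52665991,  1.73635467])}
{'t': 0.1, 'qpos': array([ 1.15490174e+00,  2.21163889e-01,  1.52751386e+00, -1.77106911e-05,
        1.39467796e+00, -1.26093621e-01]), 'joint_velocities': array([ 1.96589738e-03, -6.31850587e-04, -4.05550434e-04, -4.26266038e-05,
       -9.54447779e-04, -3.72083703e-04]), 'tau': array([ 1.41311597e-03, -4.95941699e+01, -3.88522089e+01,  7.03810318e-02,
        5.13714377e-02, -5.69826818e-05]), 'position': array([0.17837778, 0.59841832, 0.22152726]), 'ee_rot': array([-4.53556256e-01, -3.10821884e+00,  2.67528047e-03]), 'wrist_force': array([ 0.15866651, -0.34874072, -0.2929004 ]), 'torque': array([-0.00476242,  0.01862384,  0.01526741]), 'gripper_force': 0.0, 'finger_gap': 0.08744867213592873}
```

View pics/top0.png

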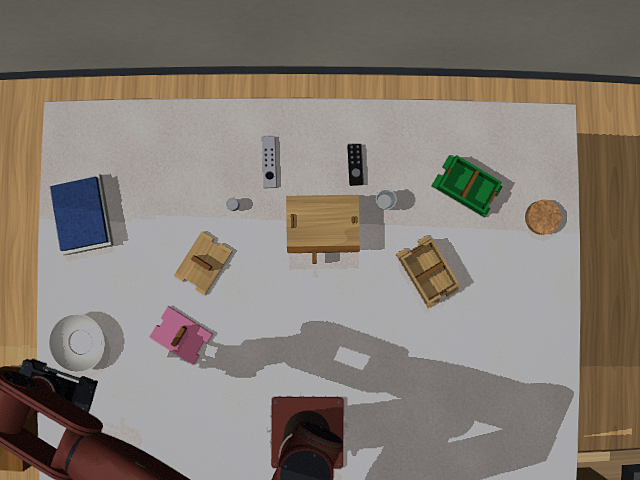

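View pics/scene0.png

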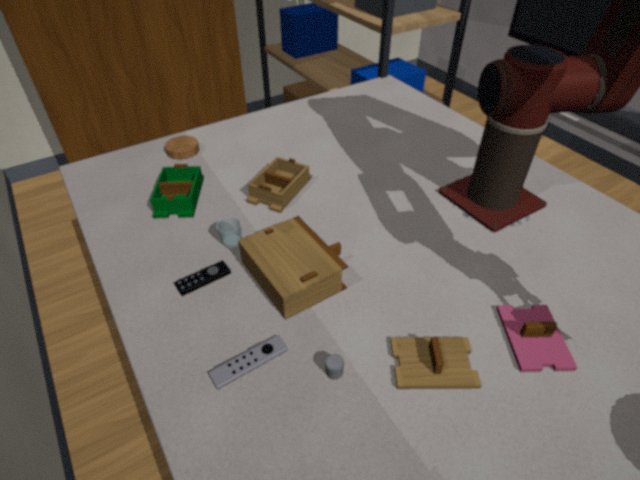

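Top view: caddy (323,224), with its door pull at (314,258). Lid candidates are bamboo (205,262) and a pink look-alike (182,334), so bamboo. Tray candidates are bamboo (427,270) and green (470,185), so bamboo. Tin candidates are steel (233,204) and the glass holder (386,200), so the one at (233,204). I'll check these in one close crop.

```bash
python3 - <<'E'
import cv2,numpy as np
im=cv2.imread("pics/top0.png")
def t(x,y):
    c=cv2.resize(im[y:y+75,x:x+100],None,fx=4,fy=4,interpolation=cv2.INTER_CUBIC)
    for k in range(0,100,10): cv2.line(c,(4*k,0),(4*k,6 if k%50 else 14),(0,0,255),1)
    for k in range(0,75,10): cv2.line(c,(0,4*k),(6 if k%50 else 14,4*k),(0,0,255),1)
    return c
m=np.vstack([np.hstack([t(275,190),t(380,233)]),np.hstack([t(160,226),t(190,165)])])
cv2.imwrite("pics/mos.png",m)
E
```

```text
(no output)
```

View pics/mos.png

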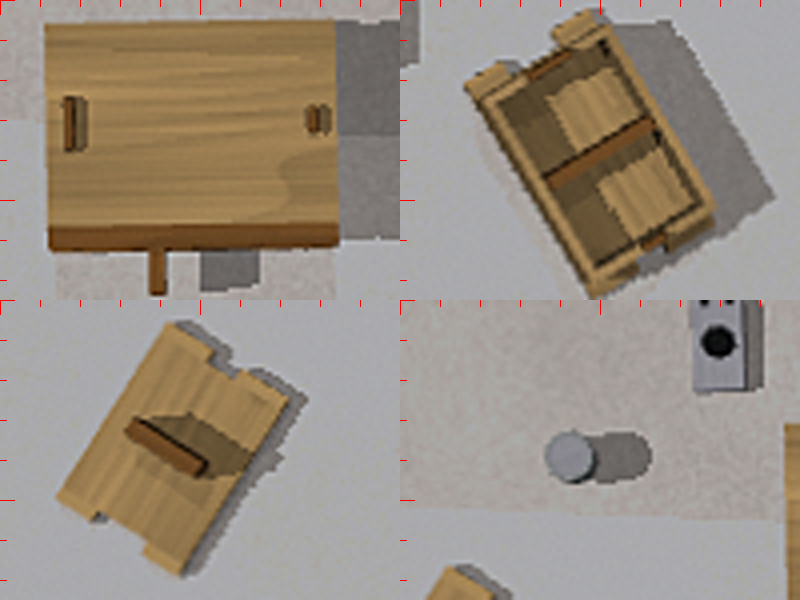

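The mosaic confirms the choices. The tray's wide key is at the upper-left end (≈mosaic 547,66) and its narrow key at (655,243). The lid's wide notch is at the lower left (123,532). The tin is at top-image pixel (232.5,204). Next I'll fit silhouettes in both views.

```bash
cat > h.py <<'E'
import cv2,numpy as np
from scipy.optimize import minimize
from workcell import manip
C={n:manip.get_calibration(n) for n in("scene","top")}
def proj(n,P):
    c=C[n]; return cv2.projectPoints(np.asarray(P,float).reshape(-1,1,3),c["rvec"],c["tvec"],c["camera_matrix"],c["distortion"])[0][:,0]
def back(n,uv,z):
    c=C[n]; R=cv2.Rodrigues(c["rvec"])[0]
    q=cv2.undistortPoints(np.float64(uv).reshape(-1,1,2),c["camera_matrix"],c["distortion"])[:,0]
    d=np.c_[q,np.ones(len(q))]@R; o=-R.T@c["tvec"]
    return o+d*((z-o[2])/d[:,2])[:,None]
def B(x0,x1,y0,y1,z0,z1): return np.array([[x,y,z] for x in(x0,x1) for y in(y0,y1) for z in(z0,z1)])/1000
def plate(hx,hy,w,n,d,z): return [B(-hx,hx,-hy+d,hy-d,0,z)]+[B(s*a,s*hx,t*(hy-d),t*hy,0,z) for s in(1,-1) for t,a in((1,w/2),(-1,n/2))]
TRAY=plate(52,90,42,24,13.5,12)+[B(-52,52,-75,75,0,50),B(-18,18,68,75,50,60),B(-9,9,-75,-68,50,60)]
LID=plate(52,75,42,24,10,12)+[B(-30,30,-7,7,12,46)]
def caddy(h,d,f,yp): return [B(-70,70,-100,100,0,70),B(-86,-70,-100,100,0,h),B(-f-38,-f,yp-6,yp+6,31,63)]
def W(boxes,p,z=0):
    c,s=np.cos(p[2]),np.sin(p[2]); R=np.array([[c,-s,0],[s,c,0],[0,0,1]])
    return [b@R.T+[p[0],p[1],z] for b in boxes]
def mask(im):
    h=cv2.cvtColor(im,cv2.COLOR_RGB2HSV).astype(float)
    return np.clip((h[...,1]-55)/50,0,1)
def sil(n,boxes):
    m=np.zeros((480*2,640*2),np.uint8)
    for b in boxes:
        q=cv2.convexHull(proj(n,b).astype(np.float32))
        cv2.fillConvexPoly(m,np.round(((q+.5)*2-.5)*64).astype(np.int32),255,cv2.LINE_AA,6)
    return cv2.resize(m,(640,480),interpolation=cv2.INTER_AREA)/255.
def fit(ims,mk,p0,step,pad=6,views=("top","scene")):
    rois={}
    for n in views:
        q=np.vstack([proj(n,b) for b in mk(p0)]); a=q.min(0).astype(int)-pad; b=q.max(0).astype(int)+pad
        rois[n]=(slice(max(a[1],0),b[1]),slice(max(a[0],0),b[0]))
    M={n:mask(ims[n]) for n in views}
    def cost(p): 
        bx=mk(p); return sum(np.sum((sil(n,bx)[rois[n]]-M[n][rois[n]])**2) for n in views)
    p0=np.array(p0,float)
    for k in range(2):
        sim=np.vstack([p0]+[p0+np.eye(len(p0))[i]*step[i]/(1+2*k) for i in range(len(p0))])
        r=minimize(cost,p0,method="Nelder-Mead",options=dict(initial_simplex=sim,xatol=1e-5,fatol=.01,maxiter=250)); p0=r.x
    return r.x,r.fun
E
cat > m1.py <<'E'
from h import *
ims={n:cv2.imread(f"pics/{n}0.png")[:,:,::-1].copy() for n in C}
t=lambda o,a:np.array(o)+np.array(a)/4.
dk=back("top",[t((275,190),(45,24)),t((275,190),(334,20)),t((275,190),(338,224)),t((275,190),(49,227))],.07)
print("deck",dk.round(4).tolist(),np.linalg.norm(np.diff(dk,axis=0),axis=1))
c0=dk.mean(0); v=(dk[0]+dk[3]-dk[1]-dk[2]); yaw=np.arctan2(-v[0],v[1]); print(c0,np.degrees(yaw))
keys=back("top",[t((275,190),(70,123)),t((275,190),(312,119))],.08);print("keys",keys,keys.mean(0))
ct=back("top",[t((380,233),(190,152))],.048)[0]; cl=back("top",[t((160,226),(172,150))],.012)[0]
tin=back("top",[(232.5,204.25)],.034)[0]; print("tin",tin, "scene",back("scene",[(334.5,359)],.034))
pull=back("top",[t((275,190),(157,271))],.063); print("pull",pull)
for nm,mk,p in(("tray",lambda p:W(TRAY,p),[ct[0],ct[1],np.radians(-59)]),("lid",lambda p:W(LID,p),[cl[0],cl[1],np.radians(59)])):
    for vs in(("top","scene"),("top",),("scene",)):
        r,f=fit(ims,mk,p,[.008,.008,.05],views=vs); print(nm,vs,r[:2].round(4),np.degrees(r[2]).round(2),f)
mk=lambda p:W(caddy(p[3]*1000,0,p[4]*1000,p[5]*1000),p)
for vs in(("top","scene"),("top",)):
    r,f=fit(ims,mk,[c0[0],c0[1],yaw,.06,.08,.02],[.006,.006,.03,.008,.005,.01],views=vs);print("caddy",vs,r.round(4),np.degrees(r[2]),f)
E
python3 m1.py
```

```text
deck [[0.6658, 0.0601, 0.07], [0.6696, -0.139, 0.07], [0.5289, -0.1418, 0.07], [0.5259, 0.0563, 0.07]] [0.19907683 0.14071295 0.19814282]
[ 0.5975461  -0.04110962  0.07      ] 0.9697376556889414
keys [[ 0.59660364  0.04199602  0.08      ]
 [ 0.60013263 -0.1232418   0.08      ]] [ 0.59836813 -0.04062289  0.08      ]
tin [0.64665095 0.21319147 0.034     ] scene [[0.64698752 0.21084241 0.034     ]]
pull [[ 0.49628904 -0.01783998  0.063     ]]
tray ('top', 'scene') [ 0.4621 -0.3408] -58.4 260.88444029219534
tray ('top',) [ 0.4618 -0.3404] -58.74 81.93980376778163
tray ('scene',) [ 0.462  -0.3436] -57.06 163.10073648596693
lid ('top', 'scene') [0.4825 0.2996] 58.08 235.51354325259518
lid ('top',) [0.482  0.3005] 57.91 55.091257516339866
lid ('scene',) [0.4829 0.2991] 58.14 172.55958985005765
caddy ('top', 'scene') [ 0.5996 -0.0406  0.0237  0.0624  0.0735  0.027 ] 1.3585111919549124 321.0885564013841
caddy ('top',) [ 0.5997 -0.0399  0.0247  0.0574  0.0783  0.0265] 1.4175071760392854 60.72494009996156
```

Cross-checks hold. The deck measures 199 × 141 mm. The caddy is at about (0.599, -0.0405) with yaw 1.25°, the tray at (0.462, -0.341) with yaw -58.5°, and the lid at (0.4825, 0.2998) with yaw 58°. The tin is at (0.647, 0.212). I'm moving to the door pull now.

Emit:
drive_tool(
  targets=[
    [[-2,-2,0,-3],[-5,-5.2,0,-7],[-8.4,-8.8,0,-11],[-11.8,-12.2,0,-14.5],[-15,-15.6,0,-17.8]],
  ],
  jaw=60,
)

```text
t: 0.6
position: [0.2781, 0.4047, 0.2221]
ee_rot: [0.038, -3.141, 0.001]
wrist_force: [0.9, 0.4, -0.2]
finger_gap: 0.0562
gripper_force: 0.0
```

Emit:
drive_tool(
  targets=[
    [[-2.1,-4.3,0,0],[-4.2,-8.6,0,0],[-6.3,-12.8,0,0],[-8.4,-17.1,0,0],[-10.5,-21.4,0,0]],
  ],
)

```text
t: 1.1
position: [0.3875, 0.193, 0.2224]
ee_rot: [-0.033, 3.141, 0.0]
wrist_force: [1.5, 0.5, -1.1]
finger_gap: 0.0527
gripper_force: 0.0
```

Emit:
drive_tool(
  targets=[
    [[-2.1,-4.3,0,0],[-4.2,-8.6,2,0],[-6.3,-12.8,4,0],[-8.8,-17.6,6,0],[-10.5,-21.4,8,0]],
  ],
)

```text
t: 1.6
position: [0.4948, -0.0135, 0.1449]
ee_rot: [-0.032, 3.14, -0.0]
wrist_force: [0.9, 0.9, 0.3]
finger_gap: 0.0521
gripper_force: 0.0
```

```bash
cat > go.py <<'E'
import sys,numpy as np
from scipy.spatial.transform import Rotation as Ro
from workcell import manip
s=manip.sense(); R=Ro.from_rotvec(s["ee_rot"]).as_matrix(); psi=np.degrees(np.arctan2(R[1,1],R[0,1]))
print("t",round(s["t"],2),"pos",s["position"].round(4),"psi",psi.round(2),"F",s["wrist_force"].round(1),"gap",round(s["finger_gap"],4),"gf",round(s["gripper_force"],1))
a=list(map(float,sys.argv[1:]))
for i in range(0,len(a),4):
    x,y,z,p=a[i:i+4]; print("shift cm",(R.T@(np.array([x,y,z])-s["position"])*100).round(2),"turn",round(psi-p,2))
E
python3 go.py .4963 -.0178 .033 91.2
```

```text
t 1.6 pos [ 0.4948 -0.0135  0.1449] psi 91.17 F [0.9 0.9 0.3] gap 0.0521 gf 0.0
shift cm [-0.13 -0.44 11.19] turn -0.03
```

Emit:
drive_tool(
  targets=[
    [[0,0,2.5,0],[0,0,5.5,0],[0,0,8.5,0],[0,0,11,0],[0,0,11,0]],
  ],
)

```text
t: 2.1
position: [0.4901, -0.0109, 0.0314]
ee_rot: [0.032, -3.133, -0.002]
wrist_force: [0.1, 0.0, -0.2]
finger_gap: 0.0521
gripper_force: 0.0
```

Emit:
drive_tool(
  targets=[
    [[0,0,0,0],[0,0,0,0],[0,0,0,0],[0,0,0,0],[0,0,0,0]],
  ],
  jaw=0,
  squeeze=10,
)

```text
t: 2.6
position: [0.4947, -0.0116, 0.0362]
ee_rot: [-0.033, 3.14, -0.001]
wrist_force: [1.2, -0.9, 0.3]
finger_gap: 0.02
gripper_force: 0.5
```

```bash
python3 go.py .4963 -.0178 .033 91.2
```

```text
t 2.6 pos [ 0.4947 -0.0116  0.0362] psi 91.21 F [ 1.2 -0.9  0.3] gap 0.02 gf 0.5
shift cm [-0.15 -0.62  0.32] turn 0.01
```

Emit:
drive_tool(
  targets=[
    [[0,-0.2,0,0],[0,-0.4,0,0],[0,-0.6,0,0],[0,-0.6,0,0],[0,-0.6,0,0]],
  ],
)

```text
t: 3.1
position: [0.4947, -0.0179, 0.0359]
ee_rot: [-0.033, 3.14, -0.001]
wrist_force: [-0.7, -0.4, 4.8]
finger_gap: 0.0116
gripper_force: 10.0
```

Emit:
drive_tool(
  targets=[
    [[0,-0.8,0,0],[0,-1.6,0,0],[0,-2.4,0,0],[0,-3.2,0,0],[0,-4,0,0]],
  ],
)

```text
t: 3.6
position: [0.4955, -0.0578, 0.0359]
ee_rot: [-0.033, 3.14, -0.0]
wrist_force: [-0.2, 1.4, 5.3]
finger_gap: 0.0118
gripper_force: 10.0
```

Emit:
drive_tool(
  targets=[
    [[0,-0.5,0,0],[0,-1,0,0],[0,-1.5,0,0],[0,-2,0,0],[0,-2.5,0,0]],
  ],
)

```text
t: 4.1
position: [0.4961, -0.0828, 0.0359]
ee_rot: [-0.033, 3.14, -0.0]
wrist_force: [0.2, 1.6, 4.6]
finger_gap: 0.0118
gripper_force: 10.0
```

Emit:
drive_tool(
  targets=[
    [[0,-0.4,0,0],[0,-0.8,0,0],[0,-1.1,0,0],[0,-1.4,0,0],[0,-1.4,0,0]],
  ],
)

```text
t: 4.6
position: [0.4964, -0.0971, 0.0359]
ee_rot: [-0.032, 3.14, -0.001]
wrist_force: [0.1, -1.9, 5.3]
finger_gap: 0.0119
gripper_force: 10.0
```

Emit:
drive_tool(
  targets=[
    [[0,-0.2,0,0],[0,-0.4,0,0],[0,-0.6,0,0],[0,-0.6,0,0],[0,-0.6,0,0]],
  ],
)

```text
t: 5.1
position: [0.4965, -0.102, 0.0359]
ee_rot: [-0.032, 3.14, 0.001]
wrist_force: [0.0, 4.1, 6.4]
finger_gap: 0.0123
gripper_force: 10.0
```

Emit:
drive_tool(
  targets=[
    [[0,-0.1,0,0],[0,-0.2,0,0],[0,-0.3,0,0],[0,-0.3,0,0],[0,-0.3,0,0]],
  ],
)

```text
t: 5.6
position: [0.4965, -0.1021, 0.0358]
ee_rot: [-0.032, 3.141, 0.009]
wrist_force: [1.3, 14.5, 9.6]
finger_gap: 0.0116
gripper_force: 10.0
```

The door is against its stop: force rises and travel has ended after 84 mm. Releasing and going to the tray.

Emit:
drive_tool(
  targets=[
    [[0,0.2,0,0],[0,0.4,0,0],[0,0.4,0,0],[0,0.4,0,0],[0,0.4,-1,0]],
  ],
  jaw=50,
)

```text
t: 6.1
position: [0.4943, -0.1012, 0.0442]
ee_rot: [0.032, -3.138, -0.002]
wrist_force: [0.4, 0.1, -0.4]
finger_gap: 0.0405
gripper_force: 0.0
```

Emit:
drive_tool(
  targets=[
    [[0,0,-2,0],[0,0,-5,0],[0,0,-8,0],[0,0,-11,0],[0,0,-13,0]],
  ],
)

```text
t: 6.6
position: [0.4968, -0.102, 0.1787]
ee_rot: [-0.032, 3.138, -0.002]
wrist_force: [-0.4, -0.2, -0.8]
finger_gap: 0.0436
gripper_force: 0.0
```

Emit:
drive_tool(
  targets=[
    [[0.8,-4.5,0,8],[1.6,-9.2,0,16],[2.4,-14,0,24],[3.2,-19,0,32],[3.95,-23.8,0,40]],
  ],
)

```text
t: 7.1
position: [0.4607, -0.3424, 0.1764]
ee_rot: [1.052, 2.959, -0.001]
wrist_force: [1.1, -0.3, 0.6]
finger_gap: 0.0435
gripper_force: 0.0
```

Emit:
drive_tool(
  targets=[
    [[0,0,2,7],[0,0,4,14],[0,0,6,19.7],[0,0,8,19.7],[0,0,8,19.7]],
  ],
)

```text
t: 7.6
position: [0.4594, -0.3389, 0.0928]
ee_rot: [-1.533, -2.736, -0.002]
wrist_force: [0.2, -0.1, 0.1]
finger_gap: 0.0432
gripper_force: 0.0
```

```bash
python3 - <<'E'
from workcell import manip
import cv2
im=manip.snapshot("top");cv2.imwrite("pics/top1.png",im[:,:,::-1]);sc=manip.snapshot("scene")
import numpy as np
a=cv2.resize(im[180:330,270:470,::-1],(800,600),interpolation=cv2.INTER_CUBIC)
b=cv2.resize(sc[130:330,180:400,::-1],(440,400));a[:400//2,:220]=cv2.resize(b,(220,200))
cv2.imwrite("pics/c1.png",a)
E
python3 go.py .462 -.3408 .018 31.5
```

```text
t 7.7 pos [ 0.4612 -0.3403  0.0959] psi 31.5 F [0.8 0.7 0.6] gap 0.0433 gf 0.0
shift cm [-0.08  0.04  7.79] turn -0.0
```

View pics/c1.png

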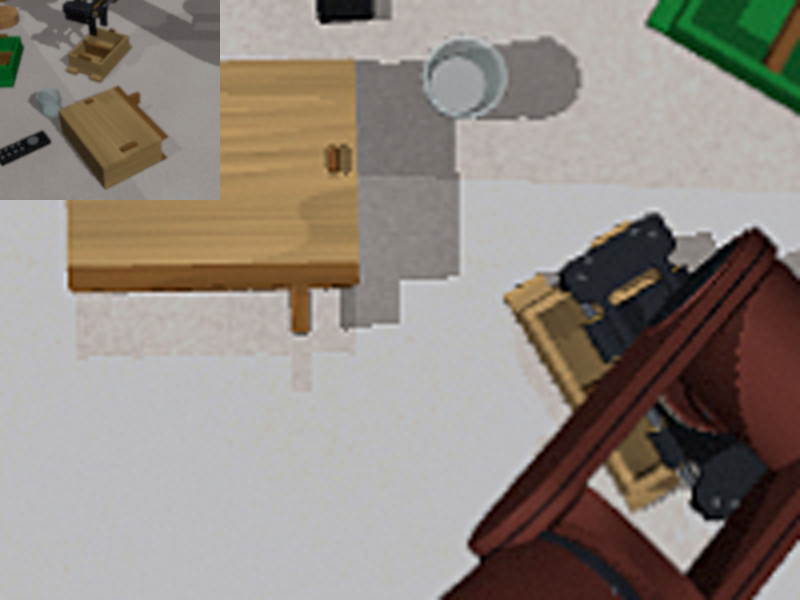

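The door pull now sits near the -y end of the front (crop 300,310), so the door is shut. The gripper is centred over the tray. Descending to grip.

Emit:
drive_tool(
  targets=[
    [[-0.1,0,2.5,0],[-0.1,0,5,0],[-0.1,0,6.7,0],[-0.1,0,7.4,0],[-0.1,0,7.6,0]],
  ],
)

```text
t: 8.2
position: [0.4622, -0.3414, 0.02]
ee_rot: [1.535, 2.741, -0.0]
wrist_force: [-0.1, -0.4, 0.3]
finger_gap: 0.0437
gripper_force: 0.0
```

Emit:
drive_tool(
  targets=[
    [[0,0,0,0],[0,0,0,0],[0,0,0,0],[0,0,0,0],[0,0,0,0]],
  ],
  jaw=0,
  squeeze=35,
)

```text
t: 8.7
position: [0.462, -0.3412, 0.0197]
ee_rot: [1.535, 2.74, -0.0]
wrist_force: [-0.5, 0.8, 0.1]
finger_gap: 0.011
gripper_force: 0.0
```

Emit:
drive_tool(
  targets=[
    [[0,0,0,0],[0,0,0,0],[0,0,0,0],[0,0,-0.3,0],[0,0,-1,0]],
  ],
)

```text
t: 9.2
position: [0.4605, -0.34, 0.028]
ee_rot: [-1.533, -2.738, -0.001]
wrist_force: [0.4, 0.4, -4.5]
finger_gap: 0.0098
gripper_force: 35.0
```

```bash
python3 go.py .462 -.3408 .018 31.5
```

```text
t 9.2 pos [ 0.4605 -0.34    0.028 ] psi 31.5 F [ 0.4  0.4 -4.5] gap 0.0098 gf 35.0
shift cm [-0.15  0.08  1.  ] turn 0.0
```

Emit:
drive_tool(
  targets=[
    [[0,0,-2,0],[0,0,-5,0],[0,0,-8,0],[0,0,-10.5,0],[0,0,-12,0]],
  ],
)

```text
t: 9.7
position: [0.4623, -0.3416, 0.1517]
ee_rot: [1.534, 2.739, -0.001]
wrist_force: [-0.0, 0.3, -3.0]
finger_gap: 0.0097
gripper_force: 35.0
```

Emit:
drive_tool(
  targets=[
    [[1,1.5,0,-3],[3,4.4,0,-9],[5.2,7.6,0,-16],[7.4,10.8,0,-23],[9.2,13.7,0,-30]],
  ],
)

```text
t: 10.2
position: [0.5302, -0.1891, 0.1485]
ee_rot: [-0.765, -3.045, -0.001]
wrist_force: [0.3, -0.5, -3.3]
finger_gap: 0.0095
gripper_force: 35.0
```

Emit:
drive_tool(
  targets=[
    [[0.3,4,0,-8],[0.6,8.3,0,-16],[0.9,12.5,0,-23],[1.1,15.5,0,-28],[1.2,16.5,0,-29.75]],
  ],
)

```text
t: 10.7
position: [0.5989, -0.0372, 0.1484]
ee_rot: [0.043, -3.14, -0.002]
wrist_force: [0.3, -0.3, -3.4]
finger_gap: 0.0096
gripper_force: 35.0
```

Emit:
drive_tool(
  targets=[
    [[0,0,0.5,0],[0,0,1,0],[0,0,1.5,0],[0,0,2,0],[0,0,2,0]],
  ],
)

```text
t: 11.2
position: [0.5977, -0.0412, 0.128]
ee_rot: [0.031, -3.139, -0.001]
wrist_force: [0.0, -0.4, -3.6]
finger_gap: 0.0095
gripper_force: 35.0
```

```bash
python3 - <<'E'
from workcell import manip
import cv2
for n in("top","scene"):
    im=manip.snapshot(n);cv2.imwrite(f"pics/{n}2.png",im[:,:,::-1])
im=cv2.imread("pics/top2.png")[180:270,270:390]; sc=cv2.imread("pics/scene2.png")[160:330,220:370]
cv2.imwrite("pics/c2.png",__import__("numpy").hstack([cv2.resize(im,(440,330),interpolation=2),cv2.resize(sc,(291,330),interpolation=2)]))
E
python3 go.py .5988 -.0405 .0897 91.25
```

```text
t 11.3 pos [ 0.5985 -0.0409  0.1292] psi 91.18 F [-0.5 -0.3 -4.4] gap 0.0098 gf 35.0
shift cm [-0.03  0.04  3.95] turn -0.07
```

View pics/c2.png

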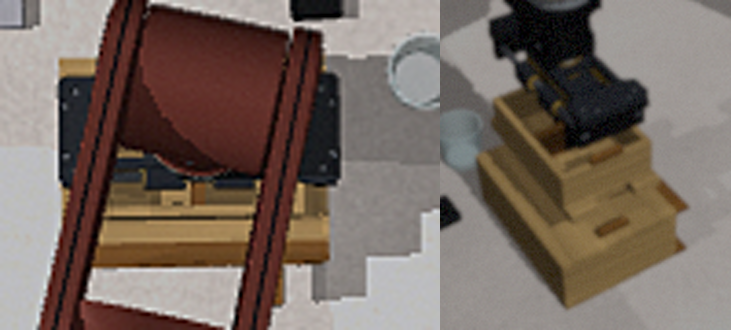

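The tray is held level and squared up over the caddy, and the wide notch faces the wide key in the scene view. Lowering.

Emit:
drive_tool(
  targets=[
    [[0,0,1,0],[0,0,2,0],[0,0,2.7,0],[0,0,3.0,0],[0,0,3.3,0]],
  ],
)

```text
t: 11.8
position: [0.5986, -0.0402, 0.0957]
ee_rot: [0.034, -3.141, -0.0]
wrist_force: [0.5, 0.1, -4.1]
finger_gap: 0.0098
gripper_force: 35.0
```

Emit:
drive_tool(
  targets=[
    [[0,0,0.2,0],[0,0,0.4,0],[0,0,0.5,0],[0,0,0.6,0],[0,0,0.6,0]],
  ],
)

```text
t: 12.3
position: [0.5988, -0.0403, 0.0904]
ee_rot: [-0.034, 3.141, -0.0]
wrist_force: [-0.2, 1.0, -2.8]
finger_gap: 0.0098
gripper_force: 35.0
```

```bash
python3 go.py .5988 -.0405 .0897 91.25
```

```text
t 12.3 pos [ 0.5988 -0.0403  0.0904] psi 91.25 F [-0.2  1.  -2.8] gap 0.0098 gf 35.0
shift cm [ 0.   -0.02  0.07] turn -0.0
```

Emit:
drive_tool(
  targets=[
    [[0,0,0.1,0],[0,0,0.1,0],[0,0,0.1,0],[0,0,0.1,0],[0,0,0.1,0]],
  ],
  jaw=46,
)

```text
t: 12.8
position: [0.5991, -0.0404, 0.0897]
ee_rot: [-0.034, 3.141, -0.0]
wrist_force: [0.5, -0.2, 0.3]
finger_gap: 0.0379
gripper_force: 0.0
```

Emit:
drive_tool(
  targets=[
    [[0,0,-0.5,0],[0,0,-2.5,0],[0,0,-5.5,0],[0,0,-8.5,0],[0,0,-11,0]],
  ],
)

```text
t: 13.3
position: [0.5992, -0.0404, 0.2017]
ee_rot: [-0.034, 3.14, -0.001]
wrist_force: [-0.8, 0.1, -0.4]
finger_gap: 0.0401
gripper_force: 0.0
```

Emit:
drive_tool(
  targets=[
    [[-0.8,3.6,0,8],[-1.7,7.8,0,16],[-2.6,12,0,24],[-3.5,16,0,32],[-4.3,20,0,40]],
  ],
  jaw=72,
)

```text
t: 13.8
position: [0.6377, 0.1622, 0.2]
ee_rot: [1.051, 2.96, 0.0]
wrist_force: [0.5, -0.6, -0.5]
finger_gap: 0.0619
gripper_force: 0.0
```

Emit:
drive_tool(
  targets=[
    [[0.7,1.2,1.5,8],[1.4,2.5,3.5,16],[2,3.7,5.5,24],[2.5,4.6,7.5,32],[2.5,4.6,9,40]],
  ],
)

```text
t: 14.3
position: [0.6462, 0.2136, 0.1081]
ee_rot: [-1.998, -2.423, 0.001]
wrist_force: [0.8, -0.5, -0.9]
finger_gap: 0.0628
gripper_force: 0.0
```

Emit:
drive_tool(
  targets=[
    [[0,0,1,5],[0,0,2,10],[0,0,2,10],[0,0,2,10],[0,0,2,10]],
  ],
)

```text
t: 14.8
position: [0.6474, 0.2122, 0.0904]
ee_rot: [2.195, 2.247, 0.002]
wrist_force: [-0.4, 0.2, -0.8]
finger_gap: 0.0623
gripper_force: 0.0
```

```bash
cat > tr.py <<'E'
from h import *
ims={n:manip.snapshot(n) for n in C}
for n in C: cv2.imwrite(f"pics/{n}3.png",ims[n][:,:,::-1])
a=ims["top"][185:275,180:380,::-1]; b=ims["scene"][160:400,220:400,::-1]
cv2.imwrite("pics/c3.png",np.hstack([cv2.resize(a,(540,243),interpolation=2),cv2.resize(b,(182,243),interpolation=2)]))
E
python3 tr.py; python3 go.py .647 .212 .006 1.25
```

```text
t 14.9 pos [0.6473 0.2122 0.0904] psi 1.3 F [ 0.1 -0.2  0.3] gap 0.0623 gf 0.0
shift cm [-0.02 -0.05  8.44] turn 0.05
```

View pics/c3.png

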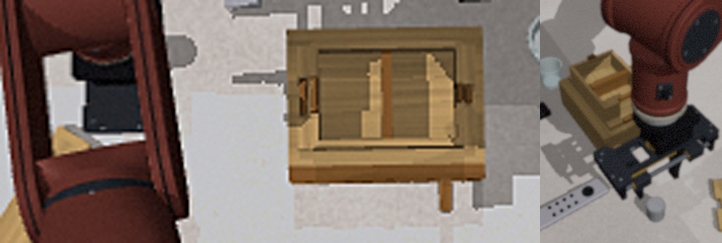

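The tray is seated flat over both keys (crop 310,95 and 462,92) and the door is still shut (pull at 445,195). Descending on the tin.

Emit:
drive_tool(
  targets=[
    [[0,0,2.5,0],[0,0,5,0],[0,0,7,0],[0,0,8,0],[0,0,8.3,0]],
  ],
)

```text
t: 15.4
position: [0.646, 0.2119, 0.0053]
ee_rot: [-2.196, -2.245, 0.002]
wrist_force: [-0.4, 0.5, -0.2]
finger_gap: 0.0626
gripper_force: 0.0
```

Emit:
drive_tool(
  targets=[
    [[0,0,0,0],[0,0,0,0],[0,0,0,0],[0,0,0,0],[0,0,0,0]],
  ],
  jaw=0,
  squeeze=12,
)

```text
t: 15.9
position: [0.6475, 0.2123, 0.0073]
ee_rot: [2.196, 2.245, 0.002]
wrist_force: [1.0, -0.6, 1.7]
finger_gap: 0.0343
gripper_force: 12.0
```

Emit:
drive_tool(
  targets=[
    [[0,0,0,0],[0,0,0,0],[0,0,0,0],[0,0,-0.3,0],[0,0,-1,0]],
  ],
)

```text
t: 16.4
position: [0.6452, 0.2118, 0.015]
ee_rot: [-2.196, -2.244, 0.004]
wrist_force: [-0.5, -0.1, -1.8]
finger_gap: 0.0342
gripper_force: 12.0
```

```bash
python3 go.py .598 -.004 .19 1.25
```

```text
t 16.4 pos [0.6452 0.2118 0.015 ] psi 1.25 F [-0.5 -0.1 -1.8] gap 0.0342 gf 12.0
shift cm [-21.48  -5.24 -17.47] turn -0.0
```

Emit:
drive_tool(
  targets=[
    [[0,0,-3,0],[0,0,-7,0],[0,0,-11,0],[0,0,-15,0],[0,0,-17,0]],
  ],
)

```text
t: 16.9
position: [0.6482, 0.2125, 0.1913]
ee_rot: [2.195, 2.243, 0.007]
wrist_force: [0.4, 0.4, -1.2]
finger_gap: 0.0344
gripper_force: 12.0
```

Emit:
drive_tool(
  targets=[
    [[-3,-0.7,0,0],[-7.8,-1.8,0,0],[-12.6,-2.9,0,0],[-17.4,-4,0,0],[-21.6,-4.95,0,0]],
  ],
)

```text
t: 17.4
position: [0.6007, -0.0069, 0.1862]
ee_rot: [-2.197, -2.245, 0.001]
wrist_force: [1.7, 0.2, -0.4]
finger_gap: 0.0341
gripper_force: 12.0
```

Emit:
drive_tool(
  targets=[
    [[0,0,0,0],[0,0,1,0],[0,0,2.5,0],[0,0,4,0],[0,0,4,0]],
  ],
)

```text
t: 17.9
position: [0.5994, -0.0033, 0.1419]
ee_rot: [-2.191, -2.243, 0.006]
wrist_force: [-0.3, -0.4, -2.1]
finger_gap: 0.034
gripper_force: 12.0
```

```bash
python3 go.py .598 -.004 .0897 1.25
```

```text
t 17.9 pos [ 0.5994 -0.0033  0.1419] psi 1.35 F [-0.3 -0.4 -2.1] gap 0.034 gf 12.0
shift cm [-0.08 -0.11  5.22] turn 0.1
```

Emit:
drive_tool(
  targets=[
    [[0,0,1.2,0],[0,0,2.4,0],[0,0,3.6,0],[0,0,4.5,0],[0,0,4.9,0]],
  ],
)

```text
t: 18.4
position: [0.6011, -0.0049, 0.0957]
ee_rot: [-2.196, -2.244, 0.002]
wrist_force: [-0.1, 0.9, -0.8]
finger_gap: 0.0343
gripper_force: 12.0
```

Emit:
drive_tool(
  targets=[
    [[0,0,0,0],[0,0,0,0],[0,0,0.2,0],[0,0,0.3,0],[0,0,0.3,0]],
  ],
)

```text
t: 18.9
position: [0.602, -0.0049, 0.0945]
ee_rot: [2.197, 2.245, 0.0]
wrist_force: [0.2, 0.3, -0.8]
finger_gap: 0.0343
gripper_force: 12.0
```

Emit:
drive_tool(
  targets=[
    [[0,0,0.1,0],[0,0,0.2,0],[0,0,0.3,0],[0,0,0.4,0],[0,0,0.45,0]],
  ],
)

```text
t: 19.4
position: [0.6019, -0.0049, 0.0897]
ee_rot: [-2.197, -2.245, 0.0]
wrist_force: [-0.2, -0.4, -1.0]
finger_gap: 0.0341
gripper_force: 12.0
```

Emit:
drive_tool(
  targets=[
    [[0,0,0.03,0],[0,0,0.05,0],[0,0,0.05,0],[0,0,0.05,0],[0,0,0.05,0]],
  ],
)

```text
t: 19.9
position: [0.602, -0.0049, 0.0894]
ee_rot: [2.197, 2.245, 0.0]
wrist_force: [-0.1, 0.4, -1.4]
finger_gap: 0.0345
gripper_force: 12.0
```

Emit:
drive_tool(
  targets=[
    [[0,0,0,0],[0,0,0,0],[0,0,0,0],[0,0,0,0],[0,0,0,0]],
  ],
  jaw=48,
)

```text
t: 20.4
position: [0.602, -0.0049, 0.0895]
ee_rot: [2.197, 2.245, 0.0]
wrist_force: [-0.7, -0.5, 0.3]
finger_gap: 0.0417
gripper_force: 0.0
```

Emit:
drive_tool(
  targets=[
    [[0,0,-0.5,0],[0,0,-2,0],[0,0,-5,0],[0,0,-8,0],[0,0,-10,0]],
  ],
)

```text
t: 20.9
position: [0.6032, -0.0051, 0.1935]
ee_rot: [2.195, 2.243, 0.004]
wrist_force: [1.0, -0.3, 0.2]
finger_gap: 0.0415
gripper_force: 0.0
```

Emit:
drive_tool(
  targets=[
    [[2,-0.7,0,3],[5.4,-2,0,7],[8.8,-3.3,0,12],[12.2,-4.5,0,16],[15.4,-5.7,0,20]],
  ],
)

```text
t: 21.4
position: [0.5414, 0.1492, 0.1911]
ee_rot: [2.556, 1.825, 0.003]
wrist_force: [0.4, 0.4, 0.1]
finger_gap: 0.0418
gripper_force: 0.0
```

Emit:
drive_tool(
  targets=[
    [[3,-2.5,0,4],[6.2,-5.2,1,7],[9.4,-7.9,3,10],[11.5,-9.7,5,13],[12.5,-10.5,6,13.25]],
  ],
)

```text
t: 21.9
position: [0.4807, 0.3019, 0.129]
ee_rot: [-2.746, -1.525, 0.001]
wrist_force: [-0.4, -0.1, 0.4]
finger_gap: 0.0416
gripper_force: 0.0
```

Emit:
drive_tool(
  targets=[
    [[0,0,1,0],[0,0,2,0],[0,0,3,0],[0,0,3,0],[0,0,3,0]],
  ],
)

```text
t: 22.4
position: [0.4829, 0.299, 0.0993]
ee_rot: [2.749, 1.521, -0.001]
wrist_force: [0.1, 0.3, -0.1]
finger_gap: 0.0418
gripper_force: 0.0
```

```bash
sed -i 's/3\.png/4.png/g; s/180:380,/250:380,/; s/(540,243)/(351,243)/' tr.py; python3 tr.py; python3 go.py .4823 .300 .018 -32
```

```text
t 22.5 pos [0.4831 0.2996 0.1   ] psi -32.05 F [0.6 0.1 0.6] gap 0.0422 gf 0.0
shift cm [-0.01 -0.1   8.2 ] turn -0.05
```

View pics/c4.png

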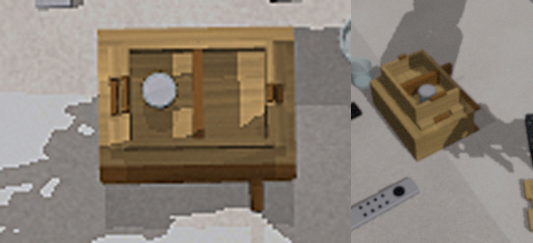

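The tin stands upright in the +y half (crop 158,90). Gripping the lid.

Emit:
drive_tool(
  targets=[
    [[0,-0.1,2.5,0],[0,-0.1,5,0],[0,-0.1,7,0],[0,-0.1,8,0],[0,-0.1,8.2,0]],
  ],
)

```text
t: 23.0
position: [0.481, 0.3, 0.0165]
ee_rot: [-2.748, -1.523, 0.003]
wrist_force: [0.6, -0.2, -0.2]
finger_gap: 0.0412
gripper_force: 0.0
```

Emit:
drive_tool(
  targets=[
    [[0,0,0,0],[0,0,0,0],[0,0,0,0],[0,0,0,0],[0,0,0,0]],
  ],
  jaw=0,
  squeeze=30,
)

```text
t: 23.5
position: [0.482, 0.3007, 0.0181]
ee_rot: [2.748, 1.523, 0.002]
wrist_force: [0.1, -0.0, 2.0]
finger_gap: 0.0142
gripper_force: 30.0
```

Emit:
drive_tool(
  targets=[
    [[0,0,0,0],[0,0,0,0],[0,0,0,0],[0,0,0,0],[0,0,0,0]],
  ],
)

```text
t: 24.0
position: [0.4821, 0.3007, 0.0181]
ee_rot: [2.748, 1.523, 0.002]
wrist_force: [-0.1, -0.4, 6.3]
finger_gap: 0.0138
gripper_force: 30.0
```

```bash
python3 go.py .4823 .300 .018 -32
```

```text
t 24.0 pos [0.4821 0.3007 0.0181] psi -32.0 F [-0.1 -0.4  6.3] gap 0.0138 gf 30.0
shift cm [-0.04  0.06  0.01] turn -0.0
```

Emit:
drive_tool(
  targets=[
    [[0,0,-2,0],[0,0,-6,0],[0,0,-10.5,0],[0,0,-15,0],[0,0,-18,0]],
  ],
)

```text
t: 24.5
position: [0.4821, 0.3007, 0.2002]
ee_rot: [2.748, 1.523, 0.004]
wrist_force: [0.7, 0.7, -1.3]
finger_gap: 0.0135
gripper_force: 30.0
```

Emit:
drive_tool(
  targets=[
    [[-1.2,1.5,0,0],[-3.6,4.5,0,7],[-6.2,7.7,0,14],[-8.8,10.9,0,21],[-11.3,14,0,28]],
  ],
)

```text
t: 25.0
position: [0.5399, 0.1289, 0.1963]
ee_rot: [-3.036, -0.806, 0.003]
wrist_force: [0.3, -0.2, -1.8]
finger_gap: 0.0135
gripper_force: 30.0
```

Emit:
drive_tool(
  targets=[
    [[-0.8,4,0,8],[-1.6,8,0,16],[-2.4,12,0,22],[-3.1,15.8,0,27],[-3.5,17.7,0,28.75]],
  ],
)

```text
t: 25.5
position: [0.5985, -0.0434, 0.1962]
ee_rot: [3.141, 0.026, -0.002]
wrist_force: [0.2, 1.2, -2.1]
finger_gap: 0.0138
gripper_force: 30.0
```

Emit:
drive_tool(
  targets=[
    [[0,0,0.5,0],[0,0,1.5,0],[0,0,2.5,0],[0,0,3,0],[0,0,3,0]],
  ],
)

```text
t: 26.0
position: [0.5973, -0.0391, 0.1656]
ee_rot: [-3.141, -0.037, 0.005]
wrist_force: [0.1, -0.3, -2.6]
finger_gap: 0.0139
gripper_force: 30.0
```

Emit:
drive_tool(
  targets=[
    [[0,0,0,0],[0,0,0,0],[0,0,0,0],[0,0,0,0],[0,0,0,0]],
  ],
)

```text
t: 26.5
position: [0.5987, -0.0404, 0.1676]
ee_rot: [3.141, 0.034, 0.001]
wrist_force: [0.0, 0.3, -2.2]
finger_gap: 0.014
gripper_force: 30.0
```

```bash
sed -i 's/4\.png/5.png/g;s/160:400,220:400/150:310,220:370/;s/182,243/228,243/' tr.py; python3 tr.py; python3 go.py .5990 -.0404 .138 -88.75
```

```text
t 26.6 pos [ 0.5986 -0.0404  0.1675] psi -88.76 F [-0.2 -0.4 -2.2] gap 0.0134 gf 30.0
shift cm [ 0.04 -0.    2.95] turn -0.01
```

View pics/c5.png

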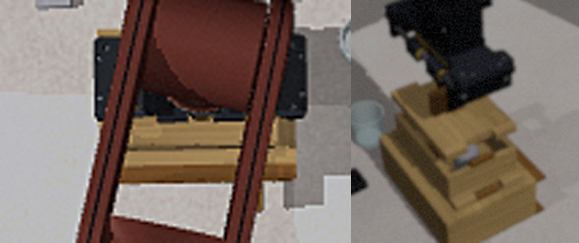

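The lid is squared up over the tray, with its wide notch toward the visible wide key (scene crop ≈475,155). Lowering slowly.

Emit:
drive_tool(
  targets=[
    [[0,0,0.7,0],[0,0,1.3,0],[0,0,1.8,0],[0,0,2.2,0],[0,0,2.5,0]],
  ],
)

```text
t: 27.1
position: [0.5983, -0.0403, 0.1416]
ee_rot: [-3.141, -0.034, 0.001]
wrist_force: [0.5, 1.2, -2.1]
finger_gap: 0.0139
gripper_force: 30.0
```

Emit:
drive_tool(
  targets=[
    [[0,0,0.15,0],[0,0,0.3,0],[0,0,0.4,0],[0,0,0.45,0],[0,0,0.45,0]],
  ],
)

```text
t: 27.6
position: [0.5987, -0.0404, 0.1382]
ee_rot: [3.141, 0.034, 0.001]
wrist_force: [-1.0, 0.1, -1.8]
finger_gap: 0.0142
gripper_force: 30.0
```

Emit:
drive_tool(
  targets=[
    [[0,0,0.03,0],[0,0,0.03,0],[0,0,0.03,0],[0,0,0.03,0],[0,0,0.03,0]],
  ],
  jaw=46,
)

```text
t: 28.1
position: [0.5986, -0.0404, 0.1377]
ee_rot: [3.141, 0.034, 0.0]
wrist_force: [-0.3, -0.5, -0.4]
finger_gap: 0.0387
gripper_force: 0.0
```

Emit:
drive_tool(
  targets=[
    [[0,0,-0.5,0],[0,0,-2.5,0],[0,0,-5.5,0],[0,0,-8.5,0],[0,0,-11,0]],
  ],
)

```text
t: 28.6
position: [0.5989, -0.0404, 0.2499]
ee_rot: [3.141, 0.034, 0.003]
wrist_force: [0.5, -0.2, -0.4]
finger_gap: 0.0403
gripper_force: 0.0
```

Emit:
drive_tool(
  targets=[
    [[-1,-4,0,0],[-2,-8.5,0,0],[-3,-13,0,0],[-4,-17.5,0,0],[-5,-22,0,0]],
  ],
)

```text
t: 29.1
position: [0.5432, 0.1801, 0.2482]
ee_rot: [-3.141, -0.034, -0.001]
wrist_force: [0.2, 0.4, 0.3]
finger_gap: 0.0397
gripper_force: 0.0
```

Emit:
drive_tool(
  targets=[
    [[-1,-4,0,0],[-2,-7,0,0],[-3,-9,0,0],[-3,-10,0,0],[-3,-10,0,0]],
  ],
)

```text
t: 29.6
position: [0.5117, 0.2787, 0.2479]
ee_rot: [-3.141, -0.037, -0.001]
wrist_force: [0.3, -0.8, -0.7]
finger_gap: 0.04
gripper_force: 0.0
```

```bash
sed -i 's/5\.png/6.png/g' tr.py; python3 tr.py; python3 go.py
```

```text
t 29.7 pos [0.5122 0.2771 0.2477] psi -88.77 F [ 0.1 -0.2 -0.5] gap 0.0402 gf 0.0
```

View pics/c6.png

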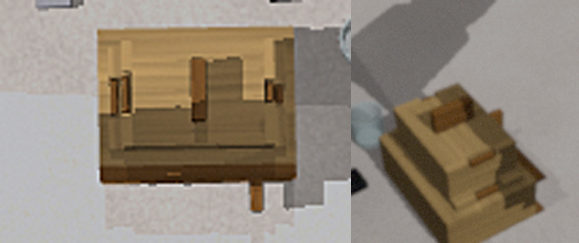

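The lid lies flat with the keys in its notches (crop 122,95 and 270,92). The tray is seated and the door is shut (pull at 257,195). Handing in.

```bash
python3 -c "
from workcell import manip
print(manip.sign_off())"
```

```text
the job is handed in; nothing more can be done
None
```

I handed the job in at about 30 s: the door is shut, the tray is seated on the caddy's keys, the tin stands upright in the tray's +y half, and the lid lies flat over the tray's keys; I did not touch the remotes or the glass holder.

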